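Store a tray of hex blanks through the sprung gate

TASK

Put every loose steel hex blank on the bench into the grey tray, then press down firmly on them (a good 15 N) with the flat tamper laid lengthwise in the tray, until they all lie in one level layer below the rim, while the tray still stands before the gate. Then push the tray along its lane through the sprung flaps, fully into the storage cell so that both flaps shut behind it, and leave the tamper standing on its rubber pad. Leave the other parts on the bench where they are.

Things in the scene. Friction and masses are not known exactly. Their poses are not given: they have to be found in the camera images.
- lane: Fixed lane leading through a gate into a storage cell; place and yaw vary. Origin: at bench height (z = 0), middle of the gate plane. Its +y is the pushing direction (through the gate into the cell), x across, z up. Floor top 4 mm above the bench, y = -172 to +232 mm. Before the gate, two guides: inner faces at x = +-54 mm, 30 mm high.
- cell_end (a point): Point on the lane's floor at the foot of the storage cell's end stop, mid width: lane frame x = 0, y = +224, z = 4 mm. The cell lies between the gate (y = 0) and this stop; it is open on top and the gate has no lintel (posts 10 mm thick at x = +-64, 70 mm high); grey side walls with inner faces at x = +-67 mm, 56 mm high.
- flap_near (a joint): Sprung gate flap, upright hinge at lane x = -60, y = 0 mm; aluminium leaf 58 mm long, 4 mm thick, 9 to 57 mm above the bench. 0 = shut across the lane, grows to 1.6 rad as pushed inward (+y); never opens outward. Weak spring (0.018 N m shut, 0.06 N m wide open) shuts it when nothing is in its way: the tray's trailing end must be over 60 mm beyond the gate plane.
- flap_far (a joint): The same flap mirrored, hinged at lane x = +60 mm.
- tray: Loose grey plastic tray, open on top, 96 mm (x) by 136 mm (y) by 38 mm high, walls and floor 5 mm, inside 86 by 126 mm, 0.35 kg. Origin: centre of its underside. It starts on the lane's floor between the guides, before the gate, its y along the lane's y.
- pad: Fixed black rubber pad, the tamper's parking place, 85 mm (x) by 120 mm (y) by 4 mm high. Origin: centre of its underside.
- tamper: Flat tamper, 0.35 kg: steel plate 66 (x) by 100 (y) by 8 mm with an upright wooden handle in its middle, 24 (x) by 40 mm (y), top 64 mm above the plate's underside. Origin: centre of the plate's underside, z up along the handle. Starts upright on the pad. The plate fits into the tray lengthwise (its y along the tray's y) with 10 to 13 mm to spare on each side.
- blank1: Loose steel hexagonal blank, about 0.1 kg, 30 mm across flats, 34.6 mm across corners (corners on its own +-x axis, flats facing its +-y axis), 28 mm long along its z, with a dark bore in each end. Origin: its centre. Starts upright on the bench outside the tray. Four to six of the six are present.
- blank2: Loose steel hexagonal blank, about 0.1 kg, 30 mm across flats, 34.6 mm across corners (corners on its own +-x axis, flats facing its +-y axis), 28 mm long along its z, with a dark bore in each end. Origin: its centre. Starts upright on the bench outside the tray. Four to six of the six are present.
- blank3: Loose steel hexagonal blank, about 0.1 kg, 30 mm across flats, 34.6 mm across corners (corners on its own +-x axis, flats facing its +-y axis), 28 mm long along its z, with a dark bore in each end. Origin: its centre. Starts upright on the bench outside the tray. Four to six of the six are present.
- blank4: Loose steel hexagonal blank, about 0.1 kg, 30 mm across flats, 34.6 mm across corners (corners on its own +-x axis, flats facing its +-y axis), 28 mm long along its z, with a dark bore in each end. Origin: its centre. Starts upright on the bench outside the tray. Four to six of the six are present.
- blank5: Loose steel hexagonal blank, about 0.1 kg, 30 mm across flats, 34.6 mm across corners (corners on its own +-x axis, flats facing its +-y axis), 28 mm long along its z, with a dark bore in each end. Origin: its centre. Starts upright on the bench outside the tray. Four to six of the six are present.
- blank6: Loose steel hexagonal blank, about 0.1 kg, 30 mm across flats, 34.6 mm across corners (corners on its own +-x axis, flats facing its +-y axis), 28 mm long along its z, with a dark bore in each end. Origin: its centre. Starts upright on the bench outside the tray. Four to six of the six are present.
- bearing_ring: Bystander, a loose steel bearing ring standing on the bench; not to be disturbed. Origin: centre of its underside.
- brass_fitting: Bystander, a brass fitting standing on the bench; not to be disturbed. Origin: centre of its underside.
- collar: Bystander, a dark steel collar standing on the bench; not to be disturbed. Origin: centre of its underside.
- flange_b: Bystander, a large flat flange ring standing on the bench; not to be disturbed. Origin: centre of its underside.
- taper_plug: Bystander, a tapered steel plug standing on the bench; not to be disturbed. Origin: centre of its underside.
- bush: Bystander, a steel bush standing on the bench; not to be disturbed. Origin: centre of its underside.
There are look-alikes about, which are no part of the job. Leave any red look-alike of the blank3 alone.

How it is judged:
By the outcome, as a careful person would: the job done as asked, in the order asked, and still so for the second after the job is handed in, with the robot touching nothing.
Of blank1, blank2, blank3, blank4, blank5, blank6 only 4 to 6 are there at a start; the rules pass over those that are not, and their reading is None.
At some moment in a run one of blank1, blank2, blank3, blank4, blank5, blank6, tamper may be knocked a few centimetres aside while the robot is not near it.
Once in a run the grip may slacken for a moment while it holds something.
It also fails if it takes over 208 s, if anything falls off the work surface, if the arm or the gripper's body presses on something with over 40 N, if the wrist force passes 120 N, or if a joint passes its speed limit or range.

ROBOT

A 6-joint arm with a two-finger parallel gripper is mounted at the origin on the work surface. World frame = base frame: x ahead of the robot, y to its left, z up, the work surface at z = 0. Lengths are in m, angles in rad, forces in N, time in s.
With the tool pointing down it reaches from about 0.275 to 0.825 m from the base axis. Payload 4.9 kg.
Tool frame: the origin (TCP) lies midway between the tips of the shut fingers; the grasp point (between the pads) lies 19 mm behind it (grip_point_offset is the distance from the TCP to the grasp point, in m); z points along the fingers, y is the line along which they close (so a half turn about z gives the same grasp; the last joint's range is limited). The gripper opens to 85 mm and grips with 20 to 120 N. Pads are 22 mm wide; open, the fingers measure 114 mm over their backs; the gripper's body (76 mm by 85 mm) begins 54 mm behind the grasp point. The pads swing forward as they close: fully open they stand 13 mm farther back than shut.
Start: joints at [-1.379, 0.326, -0.193, 1.052, 0, 1.437], TCP at [0.176, -0.521, 0.195] pointing down, gripper open.
Joint ranges: [-2.65, 2.65], [-0.97, 1.79], [-1.3, 1.35], [-1.93, 2.1], [-1.47, 1.37], [-3.14, 3.14]. Speed limits (rad/s): [2.57, 2.57, 3.14, 3.14, 3.14, 3.14].

INTERFACE

Orientations are given as a rotation vector (axis times angle).
In Python, from cell import * gives the robot as it stands. Calls block until the motion is done:
- movep(position, orientation): joint-space move of the TCP to a pose.
- move_l(position, velocity=0.15, rot=None, until_force=None): straight line of the TCP; rot=None keeps the orientation; velocity is the mean speed in m/s. With until_force (N) it stops when the force on the tool has changed by that much, and returns True; else False.
- set_joints(angles): joint-space move.
- let_go() and grab(newtons=None): open the fingers fully, or close them until they stop; newtons is the grip in N (None keeps the last).
- sleep(seconds).
- ik(position, orientation): joint angles nearest the present ones, or None.
- get_state(): the state.
- grab_frame(name): name is "scene" or "top"; returns a dict with "img" (400x640x3 uint8, red, green, blue), "fx", "fy", "cx", "cy" (pixels), "cam_to_world" (4x4, takes a point from camera to world coordinates). Camera axes: x right, y down, z forward; pixel columns grow to the right and rows downward; lengths in m; the calibration is good to about 2 mm. A picture is of the moment at which its call begins. There is no depth.
A pose or a line that the arm cannot do raises MotionError and nothing moves.
- sign_off(): hands the job in; it is judged then, once.
Trained networks look in the newest picture that a camera, given by its name, has taken for a name from the list of things; names that differ only in an ending like _2 or _b are one class to them, and where a whole thing is asked for, a point or a joint stands for the part that bears it (a point fixed in the world has none). Each returns a list of dicts, best first, with "score" (0 to 1); they miss things now and then, are a little off and sometimes report something else, mostly with a low value. They report only what shows in the picture. A call takes as long as a camera call. They do not tell look-alikes from the thing itself.
- spot_in(camera, name): "centre" ([column, row] in pixels, amid what is visible of it).
- silhouettes(camera, name): "mask" (400x640 bool, what is visible of it) and "centre" ([column, row] in pixels, amid what is visible of it).
- tip_of(camera, name): "centre" ([column, row] in pixels: a listed point, or the origin of a listed thing).
The state is a dict: "clock": time; "q": joint angles; "joint_velocities": joint speeds; "tau": joint torques, N m; "position": TCP position; "eef_rot": TCP orientation; "contact_force": force on the tool from outside, world axes, zero at the start; "wrist_torque": the same for the moment, N m; "finger_gap": opening from 0.0 (shut) to 1.0 (fully open); "grasp_force": force on a finger pad.
Only numpy, scipy, OpenCV 4.12 (cv2) and the standard library are available. Lean on these libraries where they do the work, as an engineer would, in place of code of your own. Each camera call takes 0.05 s, during which the arm holds its last target. There are 200 camera calls.

## Working session

There is one attempt and no reset: what is moved stays moved. The work goes in short steps, each a Python script; the robot and the scene stay as the last script left them, time stands still between calls to the robot, and variables do not carry over. Pictures are saved under pics/ and viewed, at most 14 in all, crops included, and the job is handed in when it is done.

```bash
ls; mkdir -p pics
python3 - <<'E'
from cell import *
import cv2,numpy as np
for c in("top","scene"):
    f=grab_frame(c); cv2.imwrite(f"pics/{c}0.png",f["img"][:,:,::-1])
    print(c,f["fx"],f["fy"],f["cx"],f["cy"],np.round(f["cam_to_world"],4).tolist())
    for n in["blank1","tray","tamper","pad","lane","cell_end","flap_near","flap_far"]:
        print(n,[(np.round(d["centre"]).tolist(),round(d["score"],2)) for d in tip_of(c,n)][:10],[(np.round(d["centre"]).tolist(),round(d["score"],2)) for d in spot_in(c,n)][:10])
s=get_state();print(s)
E
```

```text
pics
top 410.47861772397823 410.47861772397823 309.8561324623831 200.64068743693244 [[0.0182, -0.9901, 0.1393, 0.395], [-0.9998, -0.0186, -0.001, -0.0094], [0.0036, -0.1392, -0.9903, 1.1057], [0.0, 0.0, 0.0, 1.0]]
blank1 [([372.0, 247.0], 0.67), ([411.0, 197.0], 0.65), ([275.0, 239.0], 0.58), ([454.0, 224.0], 0.53), ([434.0, 269.0], 0.51), ([424.0, 240.0], 0.48), ([232.0, 166.0], 0.28)] [([457.0, 225.0], 0.71), ([278.0, 236.0], 0.64), ([423.0, 241.0], 0.58), ([372.0, 247.0], 0.54), ([432.0, 270.0], 0.53), ([412.0, 198.0], 0.51)]
tray [([352.0, 182.0], 0.64)] [([354.0, 180.0], 0.8), ([316.0, 166.0], 0.42)]
tamper [([195.0, 229.0], 0.7), ([460.0, 198.0], 0.61)] [([191.0, 228.0], 0.86)]
pad [([196.0, 229.0], 0.57), ([408.0, 197.0], 0.37)] [([211.0, 235.0], 0.83)]
lane [([317.0, 178.0], 0.67)] [([287.0, 171.0], 0.57)]
cell_end [([232.0, 170.0], 0.93), ([155.0, 171.0], 0.4)] [([281.0, 172.0], 0.95)]Traceback (most recent call last):
  File "<stdin>", line 7, in <module>
ValueError: it knows: bearing_ring, blank, brass_fitting, bush, cell_end, collar, flange, lane, pad, tamper, taper_plug, tray
```

Run:
```python
from cell import *
import cv2,numpy as np
f=grab_frame("scene"); cv2.imwrite(f"pics/scene0.png",f["img"][:,:,::-1])
print(f["fx"],f["cx"],f["cy"],np.round(f["cam_to_world"],4).tolist())
for n in["blank1","tray","tamper","pad","lane","cell_end"]:
    print(n,[(np.round(d["centre"]).tolist(),round(d["score"],2)) for d in tip_of("scene",n)][:10],[(np.round(d["centre"]).tolist(),round(d["score"],2)) for d in spot_in("scene",n)][:10])
im=cv2.imread("pics/top0.png"); cv2.imwrite("pics/top0c.png",cv2.resize(im[130:310,130:510],(800,379),interpolation=cv2.INTER_CUBIC))
s=get_state();print(s["clock"],s["contact_force"],s["eef_rot"])
```

```text
392.1659972700504 317.65081915194725 198.4651242428058 [[0.7429, 0.5573, -0.3708, 0.8843], [0.6694, -0.6143, 0.4177, -0.4143], [0.005, -0.5586, -0.8294, 0.8943], [0.0, 0.0, 0.0, 1.0]]
blank1 [([207.0, 279.0], 0.78), ([192.0, 319.0], 0.78), ([318.0, 179.0], 0.69), ([179.0, 264.0], 0.63), ([251.0, 303.0], 0.61), ([244.0, 236.0], 0.44)] [([251.0, 298.0], 0.76), ([206.0, 279.0], 0.72), ([329.0, 157.0], 0.54), ([183.0, 264.0], 0.52), ([189.0, 318.0], 0.49), ([244.0, 237.0], 0.45)]
tray [([307.0, 267.0], 0.89)] [([307.0, 262.0], 0.69)]
tamper [([371.0, 142.0], 0.93)] [([373.0, 138.0], 0.75)]
pad [([206.0, 354.0], 0.64), ([370.0, 146.0], 0.56)] [([361.0, 154.0], 0.77)]
lane [([338.0, 242.0], 0.89)] [([362.0, 217.0], 0.57)]
cell_end [([399.0, 196.0], 0.87)] [([361.0, 219.0], 0.83), ([333.0, 228.0], 0.44)]
1.3 [-1.13316784  0.63067561 -0.08166806] [-3.09994138e+00 -5.09508821e-01 -1.42957134e-05]
```

View pics/top0c.png

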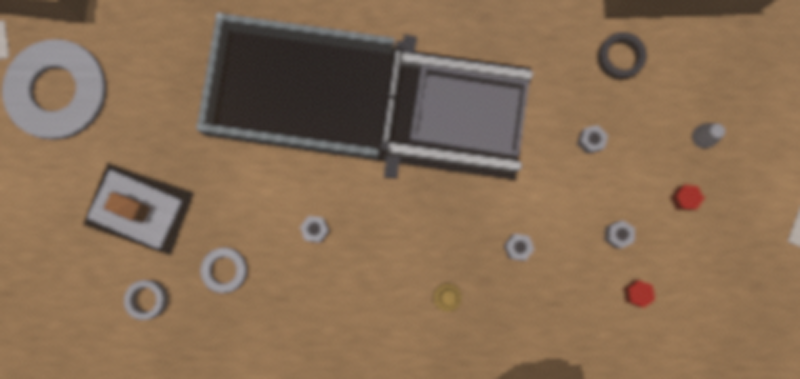

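View pics/scene0.png

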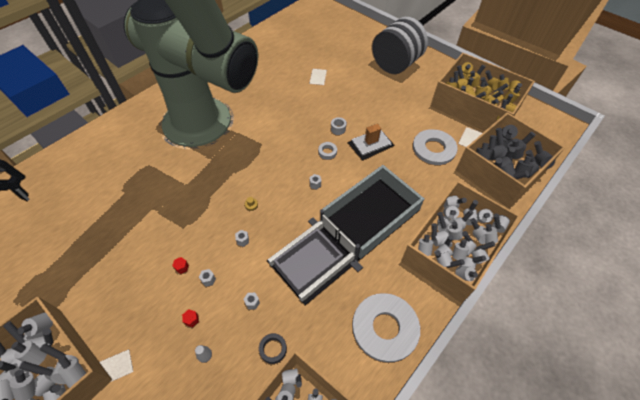

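Both views agree. There are four steel blanks, at top pixels (411,197), (424,241), (372,247) and (278,237). The look-alikes at (457,225) and (433,270) are red, so I'll leave them. The tray is at (352,182), before the gate, and the lane pushes to image left (+y world). The tamper is on its pad at (191,228). Next I'll fit the models to both cameras.

```bash
cat > h.py <<'E'
from cell import *
import cv2, numpy as np
from scipy.optimize import minimize
from scipy.ndimage import map_coordinates
from scipy.spatial.transform import Rotation as R
CAMS=("top","scene")
def frames(): return {c:grab_frame(c) for c in CAMS}
def proj(f,P):
    M=np.linalg.inv(f["cam_to_world"]); p=np.asarray(P)@M[:3,:3].T+M[:3,3]
    return np.c_[f["fx"]*p[:,0]/p[:,2]+f["cx"], f["fy"]*p[:,1]/p[:,2]+f["cy"]]
def plane(f,uv,z):
    T=f["cam_to_world"]; d=T[:3,:3]@[(uv[0]-f["cx"])/f["fx"],(uv[1]-f["cy"])/f["fy"],1]
    return (T[:3,3]+d*(z-T[2,3])/d[2])[:2]
def place(P,q):
    c,s=np.cos(q[2]),np.sin(q[2]); P=np.asarray(P,float)
    return np.c_[q[0]+c*P[:,0]-s*P[:,1], q[1]+s*P[:,0]+c*P[:,1], P[:,2]]
def rect(x,y,z): return [((-x,-y,z),(x,-y,z)),((x,-y,z),(x,y,z)),((x,y,z),(-x,y,z)),((-x,y,z),(-x,-y,z))]
def hexa(z,r=.01732):
    a=np.arange(7)*np.pi/3; p=[(r*np.cos(t),r*np.sin(t),z) for t in a]; return list(zip(p[:-1],p[1:]))
def grads(fr,blur=1.0):
    out={}
    for c,f in fr.items():
        g=cv2.GaussianBlur(f["img"].astype(np.float32),(0,0),blur)
        out[c]=[(cv2.Sobel(g[...,k],cv2.CV_32F,1,0),cv2.Sobel(g[...,k],cv2.CV_32F,0,1)) for k in range(3)]
    return out
def score(q,segs,fr,G,n=12):
    t=np.linspace(0.05,.95,n)[:,None]; tot=0
    for c,f in fr.items():
        for a,b in segs:
            P=place(np.array(a)*(1-t)+np.array(b)*t,q); p=proj(f,P)
            d=p[-1]-p[0]; nrm=np.array([-d[1],d[0]])/np.linalg.norm(d)
            L=np.linalg.norm(d)
            v=[map_coordinates(gx,[p[:,1],p[:,0]],order=1)*nrm[0]+map_coordinates(gy,[p[:,1],p[:,0]],order=1)*nrm[1] for gx,gy in G[c]]
            tot+=L*np.mean(np.minimum(np.linalg.norm(v,axis=0),250))
    return tot
def fit(q0,segs,fr,yaws,dxy=.006,cams=CAMS):
    fr={c:fr[c] for c in cams}; best=None
    for bl in (2.0,1.0):
        G=grads(fr,bl); st=[(q0[0]+i,q0[1]+j,y) for i in(-dxy,0,dxy) for j in(-dxy,0,dxy) for y in yaws] if best is None else [best.x]
        for s in st:
            S=[np.array(s)+d for d in ([0,0,0],[.004,0,0],[0,.004,0],[0,0,.08])]
            r=minimize(lambda q:-score(q,segs,fr,G),s,method="Nelder-Mead",options=dict(initial_simplex=S,xatol=1e-4,fatol=1,maxiter=120))
            if best is None or bl==1.0 or r.fun<best.fun: best=r
    return best.x,-best.fun
def tri(fr,uvt,uvs):
    A=[];b=[]
    for c,uv in(("top",uvt),("scene",uvs)):
        f=fr[c];T=f["cam_to_world"];d=T[:3,:3]@[(uv[0]-f["cx"])/f["fx"],(uv[1]-f["cy"])/f["fy"],1];d/=np.linalg.norm(d)
        N=np.eye(3)-np.outer(d,d);A.append(N);b.append(N@T[:3,3])
    return np.linalg.lstsq(np.vstack(A),np.hstack(b),rcond=None)[0]
def red(f,uv):
    u,v=np.round(uv).astype(int); p=f["img"][v-3:v+4,u-3:u+4].reshape(-1,3).mean(0); return p[0]>1.6*p[2]
HEX=hexa(.028)
BLANK=HEX
TAMP=rect(.033,.05,.012)
def blanks(fr,fitit=True):
    out=[]
    for d in spot_in("top","blank1"):
        if d["score"]<.3 or red(fr["top"],d["centre"]): continue
        xy=plane(fr["top"],d["centre"],.018)
        out.append(fit([*xy,0],HEX,fr,np.radians([0,20,40]))[0] if fitit else xy)
    return out
def draw(fr,c,items,name,box=None,k=1):
    im=fr[c]["img"][:,:,::-1].copy(); x0,y0,x1,y1=box or (0,0,640,400)
    im=cv2.resize(im[y0:y1,x0:x1],None,fx=k,fy=k,interpolation=cv2.INTER_CUBIC)
    for q,segs in items:
        for a,b in segs:
            p=(proj(fr[c],place([a,b],q))-[x0,y0]+.5)*k
            cv2.line(im,*[tuple(np.round(e).astype(int).tolist()) for e in p],(0,255,0),1)
    cv2.imwrite(f"pics/{name}.png",im)
LANE=[((s*.067,.01,.056),(s*.067,.22,.056)) for s in(-1,1)]+[((s*.054,-.172,.030),(s*.054,-.01,.030)) for s in(-1,1)]+[((-.067,.224,.056),(.067,.224,.056))]
TRAY=rect(.048,.068,.042)+rect(.043,.063,.042)
E
cat > a.py <<'E'
from h import *
import pickle
fr=frames()
def tip(n): return [tip_of(c,n)[0]["centre"] for c in CAMS]
T={n:tri(fr,*tip(n)) for n in("lane","cell_end","tray","tamper")}
for n,p in T.items(): print(n,p.round(4))
d=T["cell_end"]-T["lane"]; yaw=np.arctan2(-d[0],d[1]); print("d",np.hypot(*d[:2]),yaw)
L,s=fit([*T["lane"][:2],yaw],LANE,fr,[yaw-.05,yaw,yaw+.05]); print("lane",L.round(4),s)
for c in CAMS: print(c,fit(L,LANE,fr,[L[2]],.002,(c,))[0].round(4))
Ty,s=fit([*T["tray"][:2],L[2]],TRAY,fr,[L[2]]); print("tray",Ty.round(4))
Tm,s=fit([*T["tamper"][:2],0],TAMP,fr,np.radians(np.arange(0,180,20))); print("tamper",Tm.round(4))
Pd,s=fit(Tm,rect(.0425,.06,.004),fr,[Tm[2]],.008); print("pad",Pd.round(4))
B=blanks(fr)
for b in B: print("blank",b.round(4),np.hypot(*b[:2]).round(3))
pickle.dump(dict(L=L,Ty=Ty,Tm=Tm,Pd=Pd,B=B),open("m.pkl","wb"))
it=[(L,LANE),(Ty,TRAY),(Tm,TAMP),(Pd,rect(.0425,.06,.004))]+[(b,HEX) for b in B]
draw(fr,"top",it,"fit_top",(140,125,460,275),2.5); draw(fr,"scene",it,"fit_scene",(180,110,440,320),2.8)
E
time python3 a.py
```

```text
Traceback (most recent call last):
  File "a.py", line 5, in <module>
    T={n:tri(fr,*tip(n)) for n in("lane","cell_end","tray","tamper")}
                 ~~~^^^
  File "a.py", line 4, in tip
    def tip(n): return [tip_of(c,n)[0]["centre"] for c in CAMS]
                        ~~~~~~~~~~~^^^
IndexError: list index out of range

real	0m2.682s
user	0m0.956s
sys	0m0.106s
```

```bash
python3 - <<'E'
s=open('a.py').read()
s=s.replace('''def tip(n): return [tip_of(c,n)[0]["centre"] for c in CAMS]
''','''K=dict(lane=[(317,178),(338,242)],cell_end=[(232,170),(399,196)],tray=[(352,182),(307,267)],tamper=[(195,229),(371,142)])
def tip(n): return K[n]
''')
open('a.py','w').write(s)
E
time python3 a.py
```

```text
lane [ 0.6133 -0.029   0.001 ]
cell_end [ 0.6378  0.2107 -0.0266]
tray [ 0.6024 -0.1283 -0.0035]
tamper [0.4676 0.2963 0.0037]
d 0.24095792906800434 -0.10212145960335561
lane [ 0.6085 -0.0249 -0.125 ] 146029.97883992226
top [ 0.6083 -0.0245 -0.1257]
scene [ 0.612  -0.0302 -0.1196]
tray [ 0.5992 -0.126  -0.1253]
tamper [ 0.4679  0.296  -0.3978]
pad [ 0.4676  0.2927 -0.3168]
blank [ 0.5671 -0.2832  0.7778] 0.634
blank [ 0.4284 -0.1885  0.372 ] 0.468
real	0m21.590s
user	0m20.527s
sys	0m0.116s
```

View pics/fit_top.png

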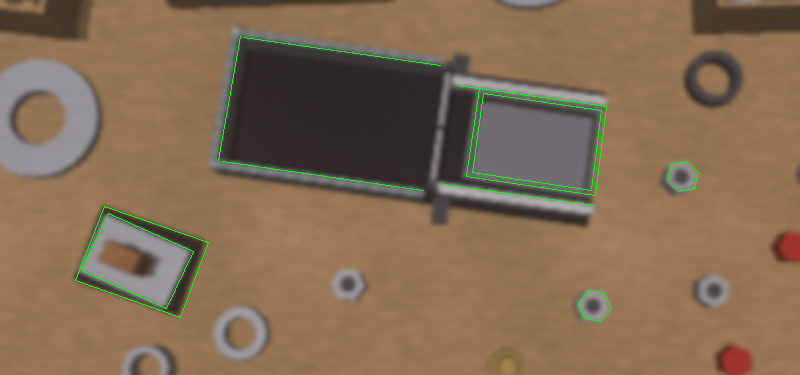

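View pics/fit_scene.png

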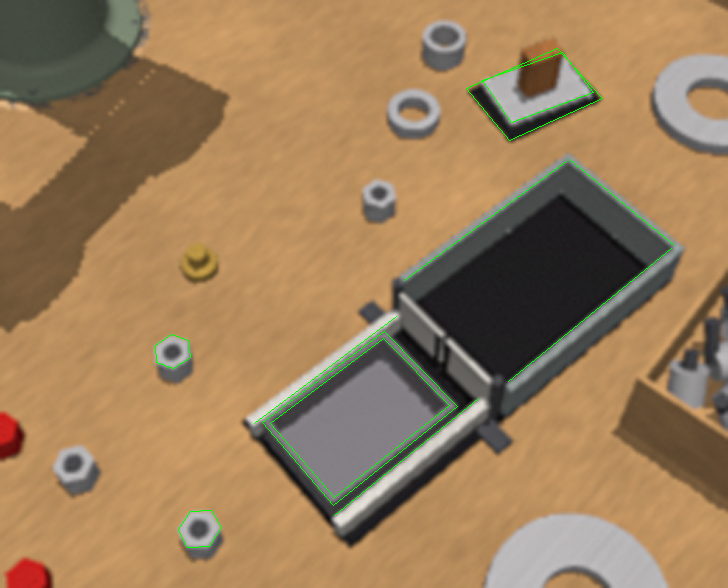

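The fits lie on the image edges: lane, tray, tamper plate, pad and two blanks. The network missed the other two blanks in that frame, so I'll merge detections over several calls. I'm starting with the first pick.

```bash
cat >> h.py <<'E'
import pickle
M=pickle.load(open("m.pkl","rb")) ; L=M["L"]; YL=L[2]
def lane2w(x,y,q=None):
    return place([[x,y,0]],L if q is None else q)[0][:2]
def rv(phi):                       # tool down, closing line at world angle phi
    c,s=np.cos(phi),np.sin(phi); return R.from_matrix(np.array([[-s,c,0],[c,s,0],[0,0,-1]]).T).as_rotvec()
def phi_now(): y=R.from_rotvec(get_state()["eef_rot"]).as_matrix()[:,1]; return np.arctan2(y[1],y[0])
def best_phi(xy,z,phi,period):     # equivalent grasp with the smallest wrist turn
    q=np.array(get_state()["q"]); c=[]
    for k in range(int(round(2*np.pi/period))):
        j=ik([*xy,z],rv(phi+k*period))
        if j is not None and abs(j[5])<3.0: c.append((abs(j[5]) ,phi+k*period))
    return min(c)[1]
def st(tag=""):
    s=get_state(); print(tag,"t",round(s["clock"],1),"p",np.round(s["position"],4),"gap",round(s["finger_gap"],3),"gf",round(s["grasp_force"],1),"F",np.round(s["contact_force"],1)); return s
def find(known=()):                # steel blanks on the bench outside the lane
    fr=frames(); pts=[]
    for d in spot_in("top","blank1")+tip_of("top","blank1"):
        if d["score"]>.3 and not red(fr["top"],d["centre"]): pts.append(plane(fr["top"],d["centre"],.018))
    for d in spot_in("scene","blank1"):
        if d["score"]>.3 and not red(fr["scene"],d["centre"]): pts.append(plane(fr["scene"],d["centre"],.018))
    out=[]
    for p in [*pts,*[k[:2] for k in known]]:
        l=place([[*(p-L[:2]),0]],[0,0,-YL])[0]
        if abs(l[0])<.085 and -.19<l[1]<.25: continue
        q,s=fit([*p,0],HEX,fr,np.radians([0,20,40]))
        if any(np.hypot(*(q[:2]-o[:2]))<.02 for o,_ in out): continue
        out.append((q,s))
    return fr,out
def pick(b,zg=.010,N=60):
    phi=best_phi(b[:2],.1,b[2]+np.pi/2,np.pi/3)
    movep([*b[:2],.11],rv(phi)); move_l([*b[:2],zg],.12); grab(N); move_l([*b[:2],.12],.2)
    s=st("picked"); return s["grasp_force"]>10 and s["finger_gap"]>.2
def drop(lx,ly,z=.029):
    Ty=M["Ty"]; w=lane2w(lx,ly,Ty); phi=best_phi(w,.12,Ty[2]+np.pi/2,np.pi)
    movep([*w,.13],rv(phi)); move_l([*w,z],.12); s=st("at drop"); let_go(); move_l([*w,.13],.25)
E
cat > b.py <<'E'
from h import *
print(best_phi(M["B"][0][:2],.1,0,np.pi))
fr,o=find()
for q,s in o: print(q.round(4),round(s))
o=[q for q,s in o if s>3000] or [q for q,_ in o]
q=min(o,key=lambda q:np.hypot(*(q[:2]-[.567,-.283]))); print("go",q.round(4))
if pick(q): drop(.020,.026)
st()
fr=frames(); draw(fr,"scene",[],"p1",(160,140,440,340),2.8)
E
python3 b.py
```

```text
0.0
[ 0.4467 -0.3154  0.98  ] 12973
[ 0.5671 -0.2832 -1.3148] 13126
[ 0.4284 -0.1885  0.3709] 12083
[0.3547 0.2762 0.252 ] 12361
[0.4469 0.0674 0.3684] 9951
go [ 0.5671 -0.2832 -1.3148]
picked t 6.2 p [ 0.5666 -0.2828  0.1191] gap -0.003 gf 0.0 F [-0.7  0.2 -0.8]
 t 6.2 p [ 0.5666 -0.2828  0.1191] gap -0.003 gf 0.0 F [-0.7  0.2 -0.8]
```

Run:
```python
from h import *
st(); fr=frames(); draw(fr,"scene",[],"p1b",(140,180,400,360),3)
```

```text
t 6.2 p [ 0.5659 -0.2824  0.1181] gap 0.002 gf 0.0 F [-0.1  0.4 -0.4]
```

View pics/p1b.png

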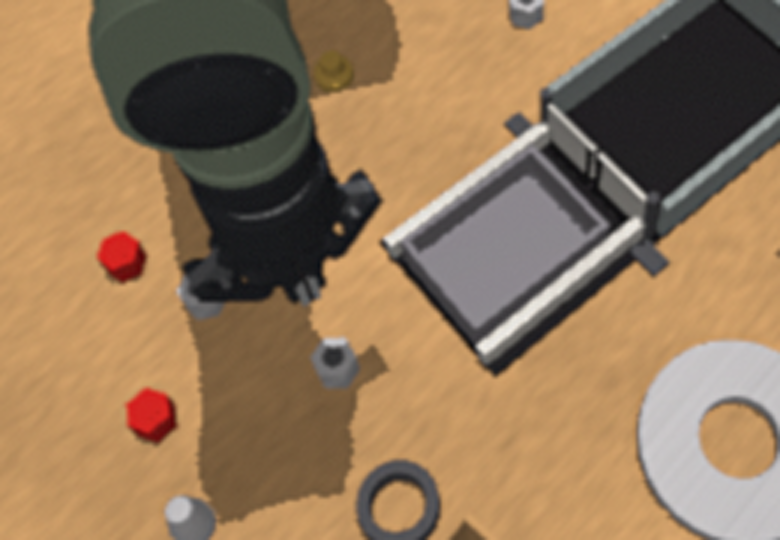

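The blank is still upright at scene pixel (251,300) and the fingers closed empty, so I gripped too high. I'll retry deeper and print the gap before lifting.

```bash
python3 - <<'E'
s=open('h.py').read()
s=s.replace('move_l([*b[:2],zg],.12); grab(N);','let_go(); move_l([*b[:2],zg],.12); st("down"); grab(N); st("closed");')
s=s.replace('zg=.010','zg=.003')
s=s.replace("    out=[]\n    for p in [*pts","    out=[]; pts=[p for p in pts if p[1]<.15]\n    for p in [*pts")
open('h.py','w').write(s)
E
python3 - <<'E'
from h import *
move_l([.5659,-.2824,.13],.2)
fr=frames(); q,s=fit([.567,-.283,0],HEX,fr,np.radians([0,20,40]),cams=("scene",)); q2,s2=fit([.567,-.283,0],HEX,fr,np.radians([0,20,40]),cams=("top",));print(q,s,q2,s2)
b=np.array([.5671,-.2832,q[2]])
print(pick(b))
E
```

```text
[ 0.57591165 -0.28650981  0.86255141] 5787.51215823613 [ 0.56171206 -0.2737591   0.09678455] 3647.5094499778825
down t 8.8 p [ 0.5678 -0.2836  0.0038] gap 0.998 gf 0.0 F [-0.2  0.6 -0.4]
closed t 9.5 p [ 0.5671 -0.2832  0.0029] gap -0.001 gf 0.0 F [-0.4 -0.3 -1.1]
picked t 10.3 p [ 0.5665 -0.2828  0.1191] gap 0.0 gf 0.0 F [-0.2  0.4 -0.8]
False
```

Run:
```python
from h import *
movep([.45,-.05,.3],rv(YL+np.pi/2))
fr,o=find(); 
for q,s in o: print(q.round(4),round(s), fit(q,HEX,fr,[q[2]],.003,("top",))[0].round(4),fit(q,HEX,fr,[q[2]],.003,("scene",))[0].round(4))
draw(fr,"top",[(q,HEX) for q,_ in o],"p2",(300,130,500,280),4)
draw(fr,"scene",[(q,HEX) for q,_ in o],"p2s",(140,180,400,360),3)
a=cv2.imread("pics/p2.png");b=cv2.imread("pics/p2s.png");w=400
cv2.imwrite("pics/p2c.png",np.vstack([cv2.resize(a,(400,300)),cv2.resize(b,(400,277))]))
```

```text
[0.4469 0.0674 0.3663] 9819 [0.4458 0.0698 0.3801] [0.4471 0.0663 0.3749]
[ 0.4467 -0.3154  0.9776] 13140 [ 0.4462 -0.3146  1.0164] [ 0.4594 -0.3186  0.8105]
[ 0.4445 -0.2007  0.8422] 6230 [ 0.4486 -0.2051  1.014 ] [ 0.4448 -0.1998  0.827 ]
[ 0.5771 -0.2877  0.6244] 8510 [ 0.5298 -0.3041  0.7847] [ 0.577  -0.2877  0.6617]
```

View pics/p2c.png

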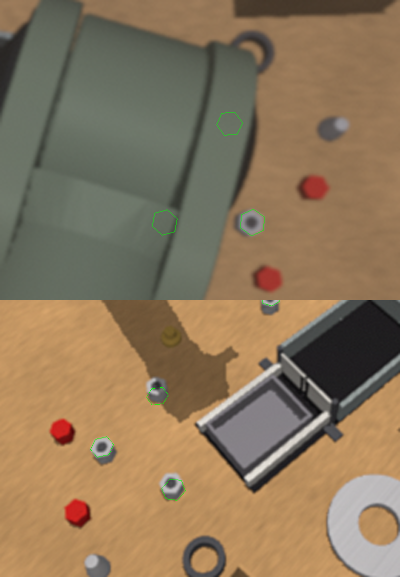

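Run:
```python
from h import *
set_joints([-1.379, 0.326, -0.193, 1.052, 0, 1.437])
fr,o=find(); 
print(proj(fr["scene"],[[.5659,-.2824,.118],[.567,-.283,.014]]),proj(fr["top"],[[.567,-.283,.014]]))
for q,s in o: print(q.round(4),round(s), fit(q,HEX,fr,[q[2]],.003,("top",))[0].round(4),fit(q,HEX,fr,[q[2]],.003,("scene",))[0].round(4))
print(fit(L,LANE,fr,[YL],.003,("top",))[0].round(4),fit(L,LANE,fr,[YL],.003,("scene",))[0].round(4))
draw(fr,"top",[(q,HEX) for q,_ in o],"p3",(360,180,480,280),4)
draw(fr,"scene",[(q,HEX) for q,_ in o],"p3s",(170,220,290,320),4)
cv2.imwrite("pics/p3c.png",np.vstack([cv2.imread("pics/p3.png")[:300],cv2.imread("pics/p3s.png")[:300]]))
cv2.imwrite("pics/p3c.png",np.hstack([cv2.resize(cv2.imread("pics/p3.png"),(396,330)),cv2.resize(cv2.imread("pics/p3s.png"),(396,330))]))
```

```text
[[244.65026338 282.52400054]
 [251.52691975 300.21563314]] [[411.15328557 195.73295487]]
[ 0.4284 -0.1885  0.3719] 12079 [ 0.4278 -0.1875  0.4   ] [ 0.4287 -0.189   0.3547]
[0.4469 0.0674 0.3687] 9950 [0.4457 0.0696 0.4631] [0.4472 0.0662 0.3833]
[ 0.4467 -0.3155  0.9848] 12995 [ 0.4436 -0.3056  0.7978] [ 0.4596 -0.3187  0.8112]
[ 0.5845 -0.4313  0.6671] 9590 [ 0.5706 -0.4195  0.4216] [ 0.5851 -0.431   0.5929]
[ 0.5671 -0.2832 -0.2676] 13157 [ 0.5626 -0.2736 -0.1394] [ 0.577  -0.2877 -0.3885]
[ 0.6083 -0.0247 -0.1259] [ 0.6108 -0.0296 -0.1261]
```

View pics/p3c.png

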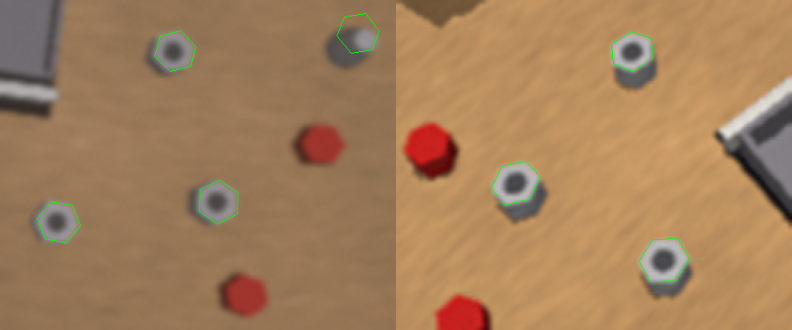

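The blank hasn't moved: its fit is unchanged at (0.567,-0.283). I'll lower the open gripper over it and look before closing.

Run:
```python
from h import *
let_go()
b=np.array([.5671,-.2832,-.2676]); phi=best_phi(b[:2],.1,b[2]+np.pi/2,np.pi/3); print(phi)
movep([*b[:2],.11],rv(phi)); st("above"); fr1=frames(); move_l([*b[:2],.06],.12); fr=frames(); s=st(); print(s["q"],R.from_rotvec(s["eef_rot"]).as_matrix().round(3))
for f,n in((fr1,"a"),(fr,"b")):
    draw(f,"scene",[([*s["position"][:2],phi],[((-.04,0,s["position"][2]),(.04,0,s["position"][2])),((0,0,0),(0,0,.1))])],n,(190,220,310,330),3.3)
cv2.imwrite("pics/p4.png",np.hstack([cv2.imread("pics/a.png"),cv2.imread("pics/b.png")]))
```

```text
1.3031963267948965
above t 16.5 p [ 0.5668 -0.284   0.1102] gap 1.003 gf 0.0 F [ 0.2  0.2 -0.2]
 t 17.2 p [ 0.5678 -0.2838  0.0611] gap 1.0 gf 0.0 F [-0.1 -0.2 -0.5]
[-5.79714326e-01  5.88059246e-01 -1.35715112e-01  8.45182716e-01
  2.29013419e-05 -3.11909788e-01] [[-0.964  0.265  0.002]
 [ 0.265  0.964 -0.001]
 [-0.002 -0.001 -1.   ]]
```

View pics/p4.png

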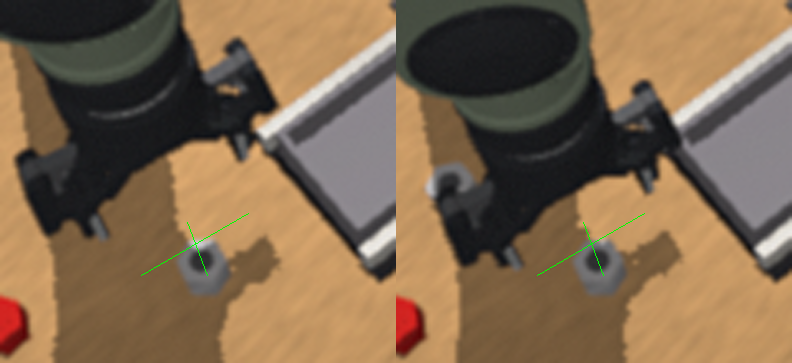

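Run:
```python
from h import *
p=np.array([.5671,-.2832]); move_l([*p,.003],.1); st(); fr1=frames(); grab(60); st(); sleep(.3); s=st(); fr=frames()
draw(fr1,"scene",[],"a",(190,220,310,330),3.3); draw(fr,"scene",[],"b",(190,220,310,330),3.3)
cv2.imwrite("pics/p5.png",np.hstack([cv2.imread("pics/a.png"),cv2.imread("pics/b.png")]))
```

```text
t 17.9 p [ 0.5675 -0.2834  0.0034] gap 0.998 gf 0.0 F [-1.  -0.3  0.5]
 t 18.8 p [ 0.5671 -0.2832  0.003 ] gap 0.002 gf 0.0 F [-0.2 -0.1  0.4]
 t 19.1 p [ 0.5671 -0.2832  0.003 ] gap -0.001 gf 0.0 F [-0.  -0.4 -0.1]
```

View pics/p5.png

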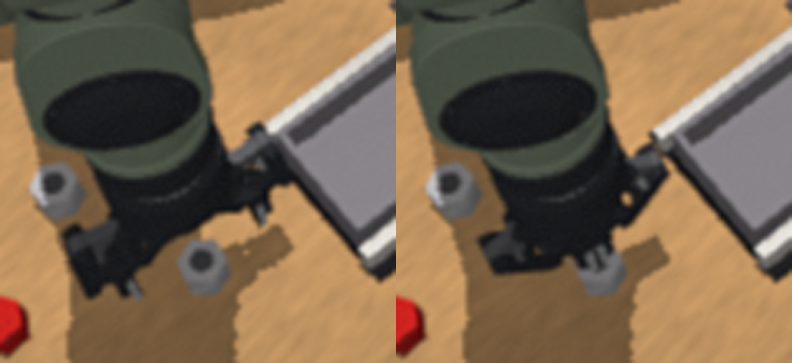

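In the picture the shut fingertips lie over the blank's top, though the reported TCP height is 3 mm. So the real fingertips seem about 25 mm higher than reported. I'll probe the bench gently with the shut fingers to measure the offset.

Run:
```python
from h import *
p=get_state()["position"]; move_l([.5671,-.2832,.07],.2); move_l([.50,-.25,.07],.2); move_l([.50,-.25,.006],.1)
print(move_l([.50,-.25,-.035],.02,until_force=4)); st("touch"); move_l([.50,-.25,.06],.15); st()
```

```text
False
touch t 23.2 p [ 0.5001 -0.25   -0.0349] gap 0.001 gf 0.0 F [ 0.4 -0.6  0.6]
 t 24.0 p [ 0.4995 -0.2496  0.0594] gap 0.002 gf 0.0 F [-0.  -0.3  0.5]
```

Run:
```python
from h import *
move_l([.50,-.25,-.030],.15)
try: print(move_l([.50,-.25,-.08],.02,until_force=3))
except Exception as e: print(repr(e))
st("touch"); fr=frames(); s=get_state(); p=s["position"]
print({c:proj(fr[c],[[*p[:2],0.0]]).round(1).tolist() for c in CAMS})
draw(fr,"scene",[([*p[:2],0],[((-.02,0,0),(.02,0,0)),((0,0,0),(0,0,.1))])],"a",(170,220,290,330),3.3)
draw(fr,"top",[([*p[:2],0],[((-.02,0,0),(.02,0,0)),((0,0,0),(0,0,.1))])],"b",(340,160,460,270),3.3)
cv2.imwrite("pics/p6.png",np.hstack([cv2.imread("pics/a.png"),cv2.imread("pics/b.png")]))
```

```text
True
touch t 25.5 p [ 0.5    -0.25   -0.0363] gap 0.002 gf 2.6 F [0.5 0.4 5.3]
{'top': [[398.1, 220.8]], 'scene': [[243.6, 274.4]]}
```

View pics/p6.png

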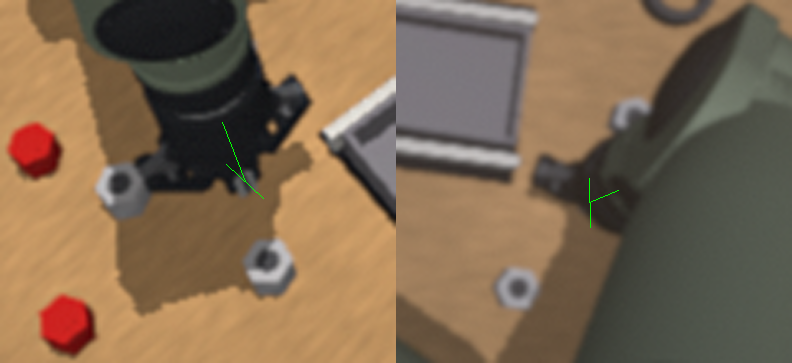

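The bench is touched at a reported z of -36 mm, and the lateral position agrees to a few mm. So the TCP reads about 36 mm too low. I'll apply that offset in the helpers and carry on.

```bash
python3 - <<'E'
s=open('h.py').read()
s=s.replace('import cv2, numpy as np\n','''import cv2, numpy as np
import cell
ZO=np.array([0,0,-.0355])          # reported z minus true tip z, probed on the bench
def movep(p,r): return cell.movep((np.array(p)+ZO).tolist(),r)
def move_l(p,v=.15,**k): return cell.move_l((np.array(p)+ZO).tolist(),v,**k)
def ik(p,r): return cell.ik((np.array(p)+ZO).tolist(),r)
''',1)
s=s.replace('np.round(s["position"],4)','np.round(s["position"]-ZO,4)').replace('zg=.003','zg=.009')
open('h.py','w').write(s)
E
python3 - <<'E'
from h import *
move_l([.5,-.25,.11],.2)
if pick(np.array([.5671,-.2832,-.2676])): drop(.020,.026); st("dropped")
fr=frames(); draw(fr,"scene",[],"p7",(200,180,400,330),4)
E
```

```text
down t 28.5 p [ 0.5678 -0.2836  0.0097] gap 0.999 gf 0.0 F [-1.  -0.5  0.3]
closed t 29.1 p [ 0.5677 -0.2836  0.0098] gap 0.379 gf 59.6 F [-1.3  0.4  5.1]
picked t 29.8 p [ 0.5662 -0.2827  0.1188] gap 0.38 gf 59.6 F [-0.7 -0.6 -0.7]
at drop t 31.5 p [ 0.6231 -0.1031  0.0298] gap 0.378 gf 61.2 F [ 0.3 -0.4 -0.5]
dropped t 32.6 p [ 0.6228 -0.1027  0.1309] gap 1.001 gf 0.0 F [ 0.5 -0.6 -0.6]
```

View pics/p7.png

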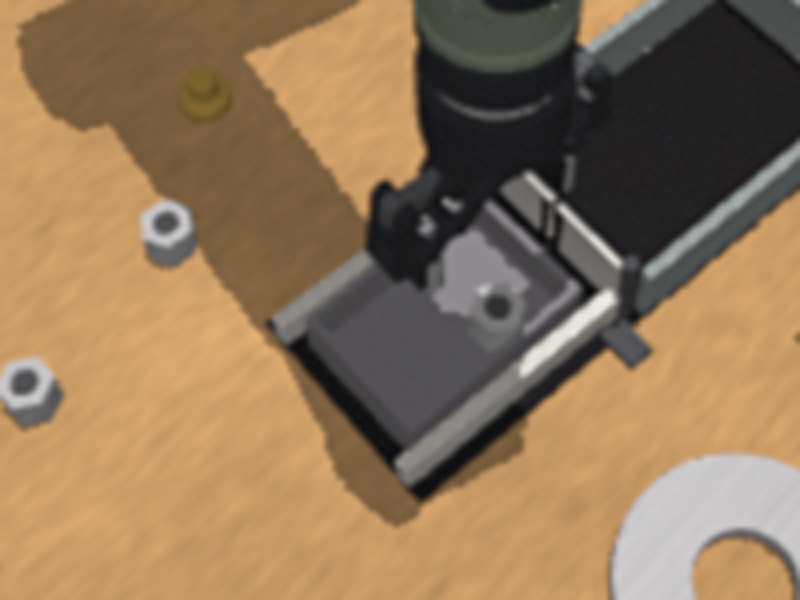

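The blank stands upright in the tray at crop (497,310). Next are the other three, each checked in the scene view before the descent.

Run:
```python
from h import *
def near(b):
    fr=grab_frame("scene"); e=proj(fr,[[*b[:2],.014]])[0]
    for _ in range(2):
        c=[d["centre"] for d in spot_in("scene","blank1")+tip_of("scene","blank1")]
        m=min([np.hypot(*(np.array(x)-e)) for x in c] or [99])
        if m<6: return m
    return None
for b,(x,y) in zip([[.4467,-.3155,.985],[.4284,-.1885,.372],[.4469,.0674,.3687]],[(-.020,-.026),(.020,-.026),(-.020,.026)]):
    m=near(b); print("near",m)
    if m is None: print("not seen",b); break
    if not pick(np.array(b)): print("fail"); break
    drop(x,y)
    if x<0 and y>0: st("end")
set_joints([-1.379, 0.326, -0.193, 1.052, 0, 1.437])
fr=frames(); draw(fr,"scene",[],"p8",(140,170,400,350),3)
st()
```

```text
near 2.3486871675635745
down t 35.2 p [ 0.4472 -0.3159  0.0096] gap 1.0 gf 0.0 F [-0.2 -0.2  0.4]
closed t 35.7 p [ 0.4471 -0.3159  0.0098] gap 0.379 gf 59.1 F [-1.8  0.9  5.6]
picked t 36.4 p [ 0.4461 -0.3149  0.1191] gap 0.378 gf 59.6 F [-1.4 -1.1 -1.8]
at drop t 38.3 p [ 0.5749 -0.1503  0.0329] gap 0.38 gf 78.8 F [-12.2   5.9  32.8]
near 2.777682231896907
down t 41.4 p [ 0.4289 -0.1888  0.0094] gap 0.998 gf 0.0 F [-0.1 -0.2  0.8]
closed t 41.9 p [ 0.4287 -0.1886  0.0097] gap 0.382 gf 58.9 F [-0.8  0.8  6.2]
picked t 42.6 p [ 0.4278 -0.1882  0.1193] gap 0.377 gf 59.6 F [-1.4  0.1 -1.3]
at drop t 44.4 p [ 0.616  -0.1547  0.0294] gap 0.382 gf 59.6 F [-0.4  0.2 -1.2]
near None
not seen [0.4469, 0.0674, 0.3687]
 t 48.0 p [ 0.1768 -0.5205  0.2302] gap 1.003 gf 0.0 F [-0.2  0.4  0.3]
```

View pics/p8.png

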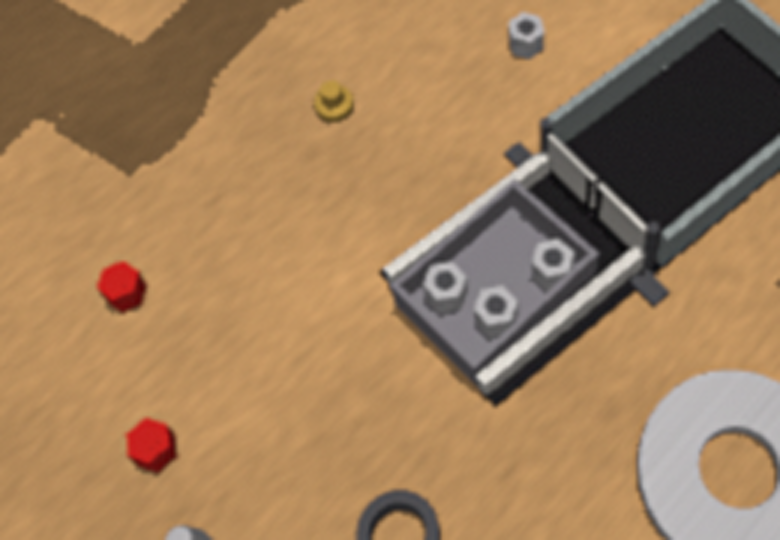

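Three blanks are upright in the tray. The second touched the -x wall on the way in, so I'll refit the tray and the blanks in it before placing the fourth, which is still at scene (315,182).

```bash
cat >> h.py <<'E'
def w2f(p,q): return place([[*(np.array(p)-q[:2]),0]],[0,0,-q[2]])[0][:2]
def intray(fr):
    Ty,s=fit(M["Ty"],TRAY,fr,[YL],.004)
    out=[]
    for d in spot_in("top","blank1")+tip_of("top","blank1"):
        p=plane(fr["top"],d["centre"],.025); l=w2f(p,Ty)
        if abs(l[0])<.05 and abs(l[1])<.07:
            q,_=fit([*p,0],hexa(.037),fr,np.radians([0,20,40])); l=w2f(q,Ty)
            if not any(np.hypot(*(l-o))<.015 for o in out): out.append(l)
    return Ty,out
E
python3 - <<'E'
from h import *
fr=frames(); Ty,o=intray(fr); print("tray",Ty.round(4),"lane y",w2f(Ty[:2],L).round(4)); print(np.round(o,4))
for c in CAMS: print(c,fit(Ty,TRAY,fr,[Ty[2]],.002,(c,))[0].round(4))
M["Ty"]=Ty; pickle.dump(M,open("m.pkl","wb"))
q,s=fit([.4469,.0674,.3687],HEX,fr,[.3687]); print(q.round(4),s)
Tm,_=fit(M["Tm"],TAMP,fr,[M["Tm"][2]]); print("tamper",Tm.round(4))
E
```

```text
Traceback (most recent call last):
  File "h.py", line 121, in intray
    q,_=fit([*p,0],hexa(.037),fr,np.radians([0,20,40])); l=w2f(q,Ty)
                                                           ~~~^^^^^^
  File "h.py", line 114, in w2f
    def w2f(p,q): return place([[*(np.array(p)-q[:2]),0]],[0,0,-q[2]])[0][:2]
                                   ~~~~~~~~~~~^~~~~~
ValueError: operands could not be broadcast together with shapes (3,) (2,)
```

```bash
sed -i 's/np.array(p)-q\[:2\]/np.array(p)[:2]-q[:2]/' h.py
cat > c.py <<'E'
from h import *
fr=frames(); Ty,o=intray(fr); print("tray",Ty.round(4),"in lane",w2f(Ty[:2],L).round(4)); print(np.round(o,4))
for c in CAMS: print(c,fit(Ty,TRAY,fr,[Ty[2]],.002,(c,))[0].round(4))
M["Ty"]=Ty; pickle.dump(M,open("m.pkl","wb"))
q,s=fit([.4469,.0674,.3687],HEX,fr,[.3687]); print(q.round(4),s)
Tm,_=fit(M["Tm"],TAMP,fr,[M["Tm"][2]]); print("tamper",Tm.round(4))
E
python3 c.py
```

```text
tray [ 0.5979 -0.1316 -0.0899] in lane [ 0.0028 -0.1071]
[[ 0.059  -0.0034]
 [-0.0232 -0.0367]
 [ 0.0661 -0.0192]
 [ 0.0205  0.0401]]
top [ 0.598  -0.1294 -0.0989]
scene [ 0.5977 -0.1357 -0.0813]
[0.4469 0.0674 0.3692] 9944.307961732113
tamper [ 0.4679  0.296  -0.3978]
```

```bash
sed -i 's/move_l(\[\*w,z\],.12); s=st/hit=move_l([*w,z],.08,until_force=8); s=st/' h.py
python3 - <<'E'
from h import *
print(pick(np.array([.4469,.0674,.3692])))
drop(-.017,.025)
E
cat >> c.py <<'E'
draw(fr,"scene",[(Ty,TRAY)],"p9",(240,110,440,290),3)
E
sed -i '2i set_joints([-1.379, 0.326, -0.193, 1.052, 0, 1.437])' c.py; python3 c.py
```

```text
down t 51.9 p [0.4474 0.0674 0.0094] gap 0.997 gf 0.0 F [ 0.1 -0.8  0. ]
closed t 52.5 p [0.4472 0.0675 0.0097] gap 0.378 gf 58.9 F [-2.  -0.1  8.2]
picked t 53.2 p [0.4462 0.0674 0.1193] gap 0.381 gf 59.6 F [ 0.2  0.3 -1.1]
True
at drop t 55.5 p [ 0.5838 -0.1053  0.0296] gap 0.379 gf 59.6 F [-0.5 -0.7 -0.5]
tray [ 0.5983 -0.1252 -0.1132] in lane [ 0.0023 -0.1007]
[[-0.0247 -0.0322]
 [-0.0394  0.0592]
 [ 0.0204  0.0439]
 [ 0.0664 -0.0239]]
top [ 0.601  -0.1183 -0.1272]
scene [ 0.5975 -0.125  -0.094 ]
[0.4404 0.0673 0.3565] 563.9864394589205
tamper [ 0.4679  0.296  -0.3975]
```

View pics/p9.png

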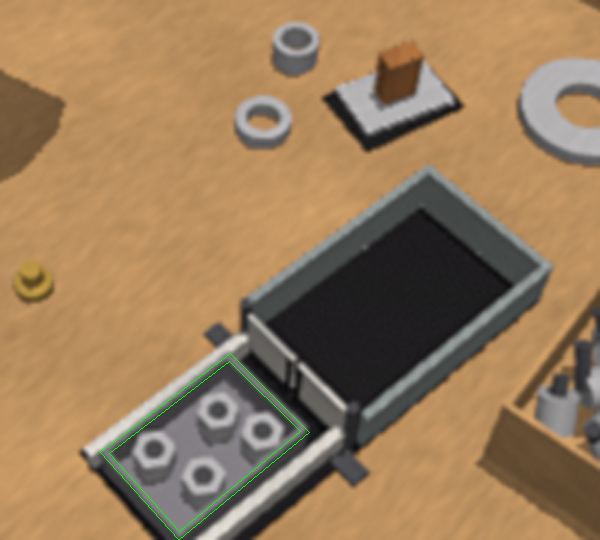

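All four blanks stand upright in the tray at p9 crop (153,455), (203,485), (217,415) and (262,438). The tamper is on its pad. The tray fits disagree by a few mm, so I'll read intensity profiles across the rim before lowering the tamper.

Run:
```python
from h import *
fr=frames()
def prof(c,P):
    p=proj(fr[c],place(P,L)); g=cv2.cvtColor(fr[c]["img"],cv2.COLOR_RGB2GRAY).astype(float)
    return map_coordinates(g,[p[:,1],p[:,0]],order=1)
ys=np.arange(-.185,-.005,.003); xs=np.arange(-.066,.067,.003)
for c in CAMS:
    print(c,"y from -185 step 3:",np.mean([prof(c,np.c_[0*ys+x,ys,0*ys+.042]) for x in(-.03,-.015,0,.015,.03)],0).round().astype(int).tolist())
    for y in(-.14,-.06): print(c,"x from -66 step 3 at",y,np.mean([prof(c,np.c_[xs,0*xs+y+d,0*xs+.042]) for d in(-.01,0,.01)],0).round().astype(int).tolist())
    m=silhouettes(c,"tray")
    if m:
        k=m[0]["mask"].astype(np.uint8); pts=cv2.findNonZero(k)[:,0]; h=np.array([w2f(plane(fr[c],p,.042),L) for p in pts]); print(c,"mask lane x",np.percentile(h[:,0],[.5,99.5]).round(3),"y",np.percentile(h[:,1],[.5,99.5]).round(3),m[0]["score"])
    print("tip",[w2f(plane(fr[c],d["centre"],.004),L).round(4) for d in tip_of(c,"tray")[:1]])
```

```text
top y from -185 step 3: [126, 126, 126, 125, 125, 120, 110, 99, 88, 81, 93, 106, 111, 116, 121, 121, 116, 112, 115, 122, 127, 125, 118, 108, 105, 110, 116, 117, 113, 109, 108, 109, 109, 109, 112, 113, 110, 109, 112, 118, 120, 118, 113, 108, 108, 113, 118, 119, 111, 98, 93, 93, 77, 54, 44, 43, 44, 43, 42, 41]
top x from -66 step 3 at -0.14 [116, 158, 170, 149, 99, 70, 86, 103, 106, 112, 122, 126, 117, 106, 103, 105, 114, 125, 129, 122, 114, 110, 108, 106, 106, 110, 115, 117, 117, 117, 116, 115, 111, 101, 80, 65, 76, 93, 101, 126, 160, 166, 140, 100, 96]
top x from -66 step 3 at -0.06 [117, 159, 166, 144, 100, 82, 100, 110, 111, 107, 103, 106, 117, 125, 120, 110, 105, 104, 110, 122, 127, 121, 106, 99, 108, 123, 125, 114, 102, 99, 106, 120, 128, 116, 89, 77, 90, 95, 94, 122, 155, 160, 135, 98, 97]
top mask lane x [-0.055  0.048] y [-0.164 -0.027] 0.71
tip [array([ 0.0156, -0.1023])]
scene y from -185 step 3: [147, 85, 27, 40, 59, 72, 109, 124, 115, 103, 99, 107, 126, 131, 124, 116, 116, 132, 147, 156, 149, 132, 120, 125, 137, 141, 136, 125, 115, 111, 109, 107, 116, 121, 116, 116, 120, 134, 143, 144, 142, 133, 127, 127, 129, 119, 100, 78, 63, 86, 117, 93, 45, 27, 20, 26, 57, 80, 79, 82]
scene x from -66 step 3 at -0.14 [151, 152, 153, 174, 208, 215, 197, 143, 101, 69, 76, 120, 147, 148, 121, 105, 105, 123, 152, 156, 137, 105, 93, 99, 112, 129, 142, 147, 145, 138, 127, 127, 132, 127, 114, 105, 108, 125, 118, 77, 59, 72, 155, 211, 218]
scene x from -66 step 3 at -0.06 [151, 152, 152, 170, 198, 195, 158, 116, 77, 62, 62, 65, 91, 117, 130, 128, 118, 109, 105, 109, 120, 131, 129, 112, 106, 123, 152, 174, 159, 143, 138, 140, 151, 169, 156, 122, 121, 121, 89, 63, 60, 67, 147, 203, 208]
scene mask lane x [-0.049  0.058] y [-0.176 -0.032] 0.89
tip [array([-0.1909,  0.3068])]
```

The profiles put the rim at lane y from -166 to -30 mm and x from about -48.5 to 50 mm. That places the tray at lane (0.001,-0.098), straight. Next I pick up the tamper and press.

```bash
cat > d.py <<'E'
from h import *
M["Ty"]=np.array([*lane2w(.001,-.098),YL+.01]); pickle.dump(M,open("m.pkl","wb")); Ty=M["Ty"]
fr=frames(); Tm,s=fit(M["Tm"],TAMP,fr,[M["Tm"][2]]); print("tamper",Tm.round(4),s)
assert np.hypot(*(Tm-M["Tm"])[:2])<.004
phi=best_phi(Tm[:2],.15,Tm[2],np.pi); let_go()
movep([*Tm[:2],.15],rv(phi)); print(move_l([*Tm[:2],.030],.12,until_force=8)); grab(100); st("gripped")
move_l([*Tm[:2],.040],.05); s=st("lift1"); move_l([*Tm[:2],.16],.15); s=st("lifted")
if s["grasp_force"]>30 and s["finger_gap"]>.15:
    p2=phi+(Ty[2]-Tm[2]); movep([*Ty[:2],.16],rv(p2)); move_l([*Ty[:2],.085],.1); st("over tray")
    print("hit",move_l([*Ty[:2],.050],.015,until_force=20)); s=st("press"); sleep(1.0); s=st("pressed")
    print(s["wrist_torque"])
E
python3 d.py
```

```text
tamper [ 0.4679  0.296  -0.3975] 46364.8949445399
False
gripped t 64.3 p [0.4681 0.2962 0.0304] gap 0.27 gf 98.9 F [-0.9  1.1  4.5]
lift1 t 64.7 p [0.468  0.296  0.0401] gap 0.269 gf 97.9 F [ 0.8  0.1 -3.5]
lifted t 65.6 p [0.4671 0.2956 0.159 ] gap 0.268 gf 97.9 F [-0.7 -0.3 -3.6]
over tray t 68.1 p [ 0.598  -0.1224  0.0856] gap 0.271 gf 97.9 F [ 0.5 -0.2 -3.5]
hit True
press t 69.6 p [ 0.5974 -0.1223  0.0634] gap 0.269 gf 98.8 F [-1.4 -0.2  4. ]
pressed t 70.6 p [ 0.5974 -0.1224  0.0634] gap 0.266 gf 98.9 F [-0.8  0.3  5.6]
[0.01857045 0.13294955 0.00475934]
```

Contact is at tool z 63.4 mm, exactly where four upright blanks put it (the rim would give 68 mm). The force relaxed to about 9 N after the stop, so I'll step down until it holds above 20 N.

Run:
```python
from h import *
Ty=M["Ty"]; z=get_state()["position"][2]-ZO[2]
for i in range(12):
    z-=.001; move_l([*Ty[:2],z],.02); sleep(.1); s=st(f"{z:.4f}")
    if s["contact_force"][2]>23: break
sleep(1.2); s=st("held"); print(s["wrist_torque"])
```

```text
0.0624 t 70.9 p [ 0.5975 -0.1224  0.0635] gap 0.267 gf 99.4 F [-3.7  0.7  5.5]
0.0614 t 71.3 p [ 0.5975 -0.1224  0.0634] gap 0.268 gf 100.5 F [-4.6  1.9 12.2]
0.0604 t 71.6 p [ 0.5975 -0.1224  0.0634] gap 0.273 gf 101.3 F [-8.3  1.9 19.7]
0.0594 t 72.0 p [ 0.5975 -0.1224  0.0634] gap 0.27 gf 102.4 F [-10.    3.2  25.8]
held t 73.2 p [ 0.5975 -0.1224  0.0634] gap 0.272 gf 102.4 F [-11.1   2.4  25.4]
[0.58322326 2.00625978 0.02069322]
```

Held at 25 N (plus the tamper's weight) without sinking. Now I'll park the tamper on its pad.

Run:
```python
from h import *
Ty=M["Ty"]; Tm=M["Tm"]; move_l([*Ty[:2],.16],.12); s=st("up")
assert s["grasp_force"]>30
phi=phi_now()-(Ty[2]-Tm[2])+.03; p=np.array([.4678,.2945])
movep([*p,.16],rv(phi)); move_l([*p,.040],.12); print(move_l([*p,.028],.012,until_force=4)); st("down"); let_go(); s=st("open"); move_l([*p,.16],.15)
set_joints([-1.379, 0.326, -0.193, 1.052, 0, 1.437])
fr=frames(); q,sc=fit(Tm,TAMP,fr,[Tm[2]]); print("tamper",q.round(4),sc)
ys=np.arange(-.185,-.005,.003)
for c in CAMS:
    g=cv2.cvtColor(fr[c]["img"],cv2.COLOR_RGB2GRAY).astype(float)
    f=lambda P:(lambda p:map_coordinates(g,[p[:,1],p[:,0]],order=1))(proj(fr[c],place(P,L)))
    print(c,np.mean([f(np.c_[0*ys+x,ys,0*ys+.042]) for x in(-.03,-.015,0,.015,.03)],0).round().astype(int).tolist())
draw(fr,"scene",[],"p10",(240,110,440,290),3)
print([w2f(plane(fr["scene"],d["centre"],.03),Ty).round(3) for d in spot_in("scene","blank1")],[w2f(plane(fr["top"],d["centre"],.03),Ty).round(3) for d in spot_in("top","blank1")])
```

```text
up t 74.2 p [ 0.5965 -0.1221  0.1588] gap 0.271 gf 98.0 F [-0.3  0.1 -3.9]
True
down t 77.7 p [0.4677 0.2944 0.0304] gap 0.268 gf 99.2 F [-0.6  0.3  5.6]
open t 78.3 p [0.4662 0.2938 0.0292] gap 1.003 gf 0.0 F [-0.1 -0.6 -0.2]
tamper [ 0.4689  0.2934 -0.372 ] 47224.0722602798
top [126, 126, 126, 125, 125, 121, 110, 99, 88, 81, 93, 106, 111, 116, 121, 121, 116, 112, 115, 122, 127, 126, 118, 108, 105, 110, 115, 117, 112, 109, 109, 109, 108, 109, 112, 113, 110, 109, 113, 118, 120, 118, 113, 108, 108, 113, 118, 119, 111, 98, 93, 93, 77, 54, 44, 43, 44, 44, 42, 41]
scene [147, 85, 28, 41, 59, 72, 109, 125, 115, 103, 99, 107, 126, 131, 124, 116, 116, 132, 147, 156, 149, 131, 120, 125, 137, 142, 136, 125, 115, 111, 109, 107, 116, 120, 116, 116, 120, 134, 144, 144, 143, 134, 127, 127, 128, 119, 100, 78, 64, 86, 117, 93, 45, 27, 20, 25, 57, 79, 79, 82]
[array([-0.015,  0.02 ]), array([-0.059, -0.291]), array([ 0.015, -0.018]), array([-0.019, -0.047]), array([0.016, 0.03 ]), array([-0.191, -0.241])] [array([-0.196, -0.23 ]), array([ 0.016, -0.012]), array([0.019, 0.04 ]), array([-0.025, -0.031]), array([-0.011,  0.033])]
```

The tray profiles are unchanged, all four blanks are in it and the tamper is parked at (0.469,0.293). Now I'll push the tray with shut fingers.

```bash
cat > e.py <<'E'
from h import *
grab(30); a=lane2w(.001,-.205); phi=best_phi(a,.1,YL,np.pi)
movep([*a,.15],rv(phi)); print(move_l([*a,.022],.12,until_force=8))
for y in (-.10,-.04,.02,.069):
    h=move_l([*lane2w(.001,y),.022],.06,until_force=22); s=st(f"y {y} hit {h}"); print(w2f(s["position"],L).round(4))
    if h: break
E
python3 e.py
```

```text
False
y -0.1 hit False t 88.3 p [ 0.597  -0.1241  0.022 ] gap 0.004 gf 1.7 F [-0.3 -3.5 -0.6]
[ 0.0009 -0.0999]
y -0.04 hit False t 89.5 p [ 0.6045 -0.0639  0.022 ] gap -0.002 gf 0.1 F [ 0.6 -0.6  0.2]
[ 0.0009 -0.0392]
y 0.02 hit False t 90.6 p [ 0.6121 -0.0046  0.022 ] gap -0.0 gf 0.5 F [-0.9 -0.8 -0.1]
[0.001  0.0206]
y 0.069 hit False t 91.6 p [0.6182 0.0442 0.022 ] gap 0.002 gf 0.0 F [-1.  -0.7 -0.5]
[0.0009 0.0698]
```

Run:
```python
from h import *
p=lane2w(.001,.069); q=lane2w(.001,.066); move_l([*q,.022],.05); move_l([*q,.16],.12); st("up")
set_joints([-1.379, 0.326, -0.193, 1.052, 0, 1.437]); sleep(.5)
fr=frames(); ys=np.arange(.0,.235,.003)
for c in CAMS:
    g=cv2.cvtColor(fr[c]["img"],cv2.COLOR_RGB2GRAY).astype(float)
    f=lambda P:(lambda p:map_coordinates(g,[p[:,1],p[:,0]],order=1))(proj(fr[c],place(P,L)))
    print(c,np.mean([f(np.c_[0*ys+x,ys,0*ys+.042]) for x in(-.03,-.015,0,.015,.03)],0).round().astype(int).tolist())
q,sc=fit(M["Tm"],TAMP,fr,[M["Tm"][2]]); print("tamper",q.round(4),sc)
draw(fr,"scene",[],"p11",(240,100,450,300),1.88*1.4); draw(fr,"top",[],"p11t",(140,110,400,300),1.5)
a=cv2.imread("pics/p11.png"); b=cv2.imread("pics/p11t.png"); print(a.shape,b.shape)
H=500; a=cv2.resize(a,(420,400)); b=cv2.resize(b,(375,274)); b=cv2.copyMakeBorder(b,0,126,0,0,cv2.BORDER_CONSTANT); cv2.imwrite("pics/p11c.png",np.hstack([a,b]))
```

```text
up t 93.1 p [0.6171 0.0404 0.1591] gap -0.003 gf 0.0 F [ 0.4 -0.  -0.7]
top [110, 97, 60, 43, 42, 43, 43, 43, 43, 43, 43, 43, 43, 43, 43, 43, 43, 43, 43, 43, 43, 43, 43, 43, 42, 42, 53, 78, 100, 109, 109, 107, 103, 108, 117, 119, 113, 107, 111, 119, 124, 124, 119, 115, 113, 116, 121, 121, 116, 111, 109, 106, 102, 103, 107, 106, 100, 99, 107, 117, 121, 120, 118, 114, 113, 116, 120, 114, 95, 70, 66, 84, 92, 76, 61, 65, 87, 109, 117]
scene [110, 158, 131, 50, 28, 29, 30, 30, 30, 30, 30, 29, 30, 30, 30, 30, 30, 30, 27, 23, 38, 57, 62, 62, 61, 63, 90, 119, 117, 105, 100, 103, 116, 125, 123, 117, 125, 139, 148, 153, 143, 131, 121, 123, 132, 132, 122, 112, 108, 103, 93, 92, 105, 121, 122, 115, 114, 124, 132, 135, 135, 129, 111, 96, 93, 95, 86, 72, 61, 71, 100, 113, 93, 74, 70, 69, 75, 106, 138]
tamper [ 0.469   0.2934 -0.3722] 47254.56998097669
(526, 553, 3) (285, 390, 3)
```

View pics/p11c.png

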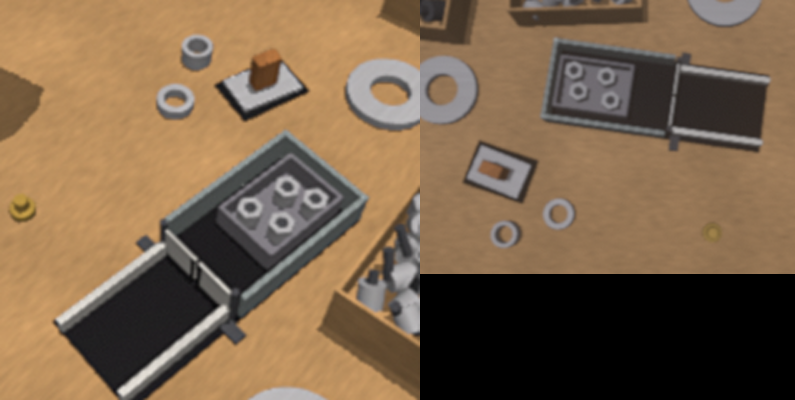

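The tray stands in the cell with its trailing end about 81 mm past the gate. All four blanks are level in it at crop (249,207), (288,186), (316,198) and (281,222). Both flaps are shut at crop (200,268), and the tamper stands on its pad at (262,78). I'm handing in.

```bash
python3 -c "
from cell import *
print(sign_off())"
```

```text
the job is handed in; nothing more can be done
None
```

The job is done and handed in at about 94 s of the 208 s: all four steel blanks were pressed level in the tray at about 25 N, the tray is in the cell with both flaps shut, the tamper is back on its pad, and I left the other parts, including the red look-alikes, alone.

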